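Lay out mixer shaft sleeves in order of size

TASK

Set the four loose steel shaft sleeves out on the four white seats of the assembly strip, one standing upright and centred on each, in order of size: the largest on the seat next to the upright shaft stub, then ever smaller, with the smallest farthest from the stub. Do not knock any sleeve over, and leave them all released and standing still.

Things in the scene. Friction and masses are not known exactly. Their poses are not given: they have to be found in the camera images.
- sleeve_54: the largest of four loose bare-steel shaft sleeves (plain round tubes, open at both ends, standing on end): outer diameter 54 mm, height 60 mm, wall 5 mm, mass about 0.36 kg. Origin: centre of its underside; z is the tube's axis, up; yaw means nothing.
- sleeve_46: the second largest of four loose bare-steel shaft sleeves (plain round tubes, open at both ends, standing on end): outer diameter 46 mm, height 50 mm, wall 5 mm, mass about 0.25 kg. Origin: centre of its underside; z is the tube's axis, up; yaw means nothing.
- sleeve_38: the third largest of four loose bare-steel shaft sleeves (plain round tubes, open at both ends, standing on end): outer diameter 38 mm, height 40 mm, wall 5 mm, mass about 0.16 kg. Origin: centre of its underside; z is the tube's axis, up; yaw means nothing.
- sleeve_30: the smallest of four loose bare-steel shaft sleeves (plain round tubes, open at both ends, standing on end): outer diameter 30 mm, height 30 mm, wall 5 mm, mass about 0.09 kg. Origin: centre of its underside; z is the tube's axis, up; yaw means nothing.
- seat_a: one of four equal fixed round seats: a flat white plastic disc, 64 mm in diameter, 3 mm thick, lying on the steel strip. Origin: centre of its underside, 3 mm below its top face, which is 11 mm above the table; x points across the strip, y along it. The seats stand in one straight row in the order a, b, c, d along +y, centres 85 mm apart; this is number 1 in that order.
- seat_b: one of four equal fixed round seats: a flat white plastic disc, 64 mm in diameter, 3 mm thick, lying on the steel strip. Origin: centre of its underside, 3 mm below its top face, which is 11 mm above the table; x points across the strip, y along it. The seats stand in one straight row in the order a, b, c, d along +y, centres 85 mm apart; this is number 2 in that order.
- seat_c: one of four equal fixed round seats: a flat white plastic disc, 64 mm in diameter, 3 mm thick, lying on the steel strip. Origin: centre of its underside, 3 mm below its top face, which is 11 mm above the table; x points across the strip, y along it. The seats stand in one straight row in the order a, b, c, d along +y, centres 85 mm apart; this is number 3 in that order.
- seat_d: one of four equal fixed round seats: a flat white plastic disc, 64 mm in diameter, 3 mm thick, lying on the steel strip. Origin: centre of its underside, 3 mm below its top face, which is 11 mm above the table; x points across the strip, y along it. The seats stand in one straight row in the order a, b, c, d along +y, centres 85 mm apart; this is number 4 in that order.
- stub: fixed upright steel shaft stub: a rod 28 mm in diameter on a round flange of 56 mm (10 mm thick), its top 98 mm above the table. It stands on one end of the strip, in line with the seats, 87.5 mm from the centre of the nearest seat, which is seat a in some starts and seat d in others. Origin: centre of the flange's underside, 8 mm above the table.
- strip: the fixed assembly strip that carries the seats and the stub: a dark steel bar 80 x 500 x 8 mm flat on the table. Origin: centre of its underside; x across it, y along its length. A low blue clamp, 24 mm above the table at its highest, stands on the end opposite the stub.
There are look-alikes about, which are no part of the job. What is shaped like the sleeve_46 but yellow is not meant. What is shaped like the sleeve_54 but orange is not meant.

How it is judged:
By the outcome, as a careful person would: the job done as asked, in the order asked, and still so for the second after the job is handed in, with the robot touching nothing.
It also fails if it takes over 106 s, if anything falls off the work surface, if the arm or the gripper's body presses on something with over 40 N, if the wrist force passes 120 N, or if a joint passes its speed limit or range.

ROBOT

A 6-joint arm with a two-finger parallel gripper is mounted at the origin on the work surface. World frame = base frame: x ahead of the robot, y to its left, z up, the work surface at z = 0. Lengths are in m, angles in degrees, forces in N, time in s.
With the tool pointing down it reaches from about 0.25 to 0.725 m from the base axis. Payload 9.7 kg.
Tool frame: the origin (TCP) lies between the finger pads; the fingertips stand 11 mm ahead of it and the grasp point (between the pads) lies 8 mm behind it; z points along the fingers, y is the direction in which the jaws open and shut (so a half turn about z gives the same grasp; the last joint's range is limited). The gripper opens to 85 mm and grips with 20 to 120 N. Pads are 22 mm wide; open, the fingers measure 114 mm over their backs; the gripper's body (76 mm by 85 mm) begins 54 mm behind the grasp point. The pads swing forward as they close: fully open they stand 13 mm farther back than shut.
Start: joints at [-70.875, 4.979, 10.078, 95.1, 0, 90], TCP at [0.18, -0.52, 0.242] pointing down, gripper open.
Joint ranges: [-179.16, 179.16], [-48.56, 103.87], [-65.8, 70.77], [-126.05, 130.52], [-82.76, 87.17], [-180, 180]. Speed limits (degrees/s): [127.2, 127.2, 147.25, 180, 180, 180].

INTERFACE

Orientations are given as [roll, pitch, yaw] about the fixed x, y, z axes, in that order (R = Rz(yaw) Ry(pitch) Rx(roll)).
In Python, from workcell import bot gives the robot as it stands.
- The arm moves only by the tool play_rows, never from a script. Its argument "targets" is a list of rows, each an object of numbers: "fingers": the gripper command: -1 is shut, 1 is fully open, values between are in proportion; "x", "y", "z": the shift along the tool's x, y, z in m; "wx", "wy", "wz": the turn, a rotation vector about the tool's x, y, z in degrees. In form: [{"fingers": .., "x": .., "y": .., "z": .., "wx": .., "wy": .., "wz": ..}, ...]. A call has 1 to 20 rows; each row is the pose to reach, as a shift and turn from the pose commanded when the call began, along the tool's axes at that moment; what a row does not reach only later rows make up. A row lasts 1/12 s, in which the tool goes at most 41.7 mm and 7.16 degrees, less where a joint would pass 70% of its speed; a pose out of reach is approached as far as the arm can. A call with a gripper value outside its range is refused whole. The fingers move at their own pace and stop on an object; "grip_force" is the grip in N (left out, the last holds). Time passes only in rows, so rows that repeat a pose let the fingers close. It gives the time, the measured TCP pose, the force and the opening at its end, in the units of the state.
- bot.get_obs(): the state, without advancing time (a new reading comes with each control period).
- bot.camera(name): name is "scene" or "top" or "wrist"; returns (picture, depth): 420x560x3 uint8, blue, green, red; 420x560 float32, m along the optical axis (not along the pixel's ray), 0 where there is no reading.
- bot.get_calibration(name): a dict with "fx", "fy", "cx", "cy" (pixels), "distortion" ([k1, k2, p1, p2, k3] as OpenCV has them; the pictures are not rectified), "camera_from_world" (4x4, takes a point from world to camera coordinates). Camera axes: x right, y down, z forward; pixel columns grow to the right and rows downward; lengths in m; the calibration is good to about 2 mm. A picture is of the moment at which its call begins: read the wrist's pose just before it. get_calibration takes no time and is no camera call; for the wrist camera it gives the pose at the moment of the call.
- bot.job_done(): hands the job in, once; it reports no verdict.
Trained networks look in the newest picture that a camera, given by its name, has taken for a name from the list of things; names that differ only in an ending like _2 or _b are one class to them, and where a whole thing is asked for, a point or a joint stands for the part that bears it (a point fixed in the world has none). Each returns a list of dicts, best first, with "confidence" (0 to 1); they miss things now and then, are a little off and sometimes report something else, mostly with a low value. They report only what shows in the picture. A call takes as long as a camera call. They do not tell look-alikes from the thing itself.
- bot.look_for(query, camera): "extent" ([left, top, right, bottom] in pixels, round what is visible of it).
- bot.outline_of(query, camera): "region" (420x560 bool, what is visible of it) and "extent" ([left, top, right, bottom] in pixels, round what is visible of it).
- bot.place_of(query, camera): "point" ([row, column] in pixels: a listed point, or the origin of a listed thing).
The state is a dict: "time": time; "q": joint angles; "qd": joint speeds; "joint_efforts": joint torques, N m; "ee_pos": TCP position; "tcp_rot": TCP orientation; "wrist_force": force on the tool from outside, world axes, zero at the start; "torque": the same for the moment, N m; "opening": finger opening in m.
Only numpy, scipy, OpenCV 4.12 (cv2) and the standard library are available. Lean on these libraries where they do the work, as an engineer would, in place of code of your own. Each camera call takes 0.05 s, during which the arm holds its last target.

## Working session

There is one attempt and no reset: what is moved stays moved. The work goes in short steps, Python scripts to look and compute and a tool call to move; the robot and the scene stay as the last step left them, time stands still between calls to the robot, and variables do not carry over. Pictures are saved under pics/ and viewed, and the job is handed in when it is done.

Besides the shell and the picture viewer there is one more tool, called after "Call:" as name([rows], argument=value, ...), one row to a line, values as JSON. play_rows: Moves the arm, as the interface text tells. Its arguments: {"type":"object","properties":{"targets":{"type":"array","items":{"type":"object","properties":{"fingers":{"type":"number"},"x":{"type":"number"},"y":{"type":"number"},"z":{"type":"number"},"wx":{"type":"number"},"wy":{"type":"number"},"wz":{"type":"number"}}}},"grip_force":{"type":"number"}},"required":["targets"]}

```bash
mkdir -p pics; ls; python3 - <<'E'
from workcell import bot
import cv2,numpy as np
print(bot.get_obs())
for n in ("scene","top"):
    im,d=bot.camera(n); cv2.imwrite(f"pics/{n}0.png",im); np.save(f"pics/{n}0d.npy",d); np.save(f"pics/{n}0.npy",im)
    print(n,bot.get_calibration(n))
E
```

```text
pics
{'time': 0.0, 'q': array([-7.08744005e+01,  5.00857993e+00,  1.00340457e+01,  9.51012484e+01,
       -1.18131351e-03,  9.00017915e+01]), 'qd': array([ 0.00498803,  0.00722083, -0.00526825, -0.00153959,  0.03361133,
       -0.07743279]), 'joint_efforts': array([-4.53120037e-04, -5.20386350e+01,  4.64802897e+01,  1.63862959e-02,
       -4.33272874e-05, -1.53678595e-06]), 'ee_pos': array([ 0.18012032, -0.51942304,  0.2416036 ]), 'tcp_rot': array([-1.79924217e+02,  1.18368197e-03,  1.91238096e+01]), 'wrist_force': array([-0.58241233,  0.63855311,  1.08445983]), 'torque': array([ 0.05095572, -0.01400438, -0.00791627]), 'opening': 0.08559598662429654}
scene {'fx': 509.0392300916712, 'fy': 509.0392300916712, 'cx': 286.8812936646196, 'cy': 209.78649229445352, 'distortion': array([-0.09701118,  0.        ,  0.        ,  0.        ,  0.        ]), 'camera_from_world': array([[-0.8710474 ,  0.49093977, -0.01595508,  0.43356105],
       [ 0.37031728,  0.63500025, -0.6779674 , -0.17217815],
       [-0.32270968, -0.59645019, -0.7349188 ,  1.29338519],
       [ 0.        ,  0.        ,  0.        ,  1.        ]])}
top {'fx': 413.8442752424784, 'fy': 413.8442752424784, 'cx': 279.7633673989354, 'cy': 203.703816107877, 'distortion': array([-0.09991333,  0.        ,  0.        ,  0.        ,  0.        ]), 'camera_from_world': array([[ 0.0127659 , -0.99970566, -0.02063065,  0.01303622],
       [-0.99965485, -0.01228604, -0.02322151,  0.49898647],
       [ 0.02296121,  0.02091998, -0.99951745,  0.88409572],
       [ 0.        ,  0.        ,  0.        ,  1.        ]])}
```

View pics/top0.png

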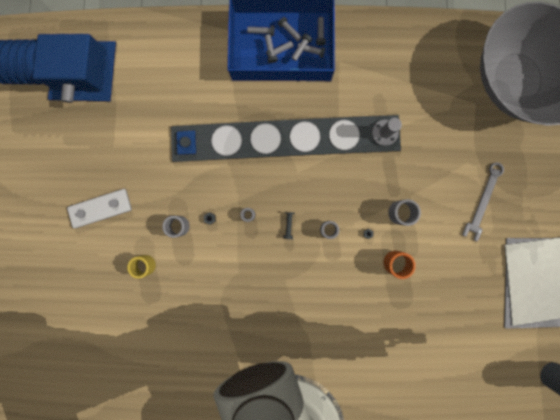

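View pics/scene0.png

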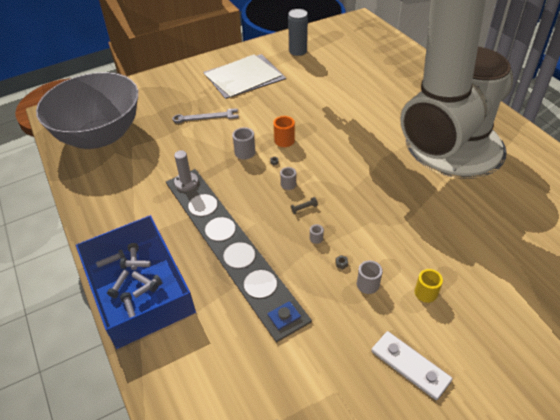

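The top view shows grey sleeves 46 (174,226), 30 (247,214), 38 (329,230) and 54 (405,212). The seats lie at x = 227, 265, 305 and 344 (rows 135–141), and the stub at (386,131), to the right of the last seat.

```bash
cat > h.py <<'E'
import numpy as np,cv2
from scipy.optimize import least_squares
def KD(c): return np.array([[c['fx'],0,c['cx']],[0,c['fy'],c['cy']],[0,0,1]]),c['distortion']
def toplane(c,uv,z):
    K,D=KD(c); n=cv2.undistortPoints(np.float64(uv).reshape(-1,1,2),K,D).reshape(-1,2)
    T=c['camera_from_world'];R=T[:3,:3];t=T[:3,3];o=-R.T@t
    d=np.c_[n,np.ones(len(n))]@R
    return o+d*((z-o[2])/d[:,2])[:,None]
def cloud(c,d):
    K,D=KD(c);h,w=d.shape;u,v=np.meshgrid(np.arange(w),np.arange(h))
    n=cv2.undistortPoints(np.float64(np.c_[u.ravel(),v.ravel()]).reshape(-1,1,2),K,D).reshape(-1,2)
    p=np.c_[n,np.ones(len(n))]*d.reshape(-1,1)
    T=c['camera_from_world'];return ((p-T[:3,3])@T[:3,:3]).reshape(h,w,3)
def proj(c,P):
    K,D=KD(c);T=c['camera_from_world'];r,_=cv2.Rodrigues(T[:3,:3])
    return cv2.projectPoints(np.float64(P).reshape(-1,1,3),r,T[:3,3],K,D)[0].reshape(-1,2)
def circ(xy,r):
    s=least_squares(lambda p:np.hypot(xy[:,0]-p[0],xy[:,1]-p[1])-r,np.median(xy,0),loss='soft_l1',f_scale=.001);return s.x,np.std(s.fun)
E
python3 - <<'E'
from workcell import bot
from h import *
c={n:bot.get_calibration(n) for n in("top","scene")}
for n in("top","scene"):
    W=cloud(c[n],np.load(f"pics/{n}0d.npy"))
    m=(W[...,2]<.003); ok=(abs(W[...,2])<.02)&(abs(W[...,1])<.3)&(W[...,0]>.3)&(W[...,0]<.6)
    print(n,"table z",np.median(W[...,2][ok&(abs(W[...,2])<.006)]))
    bot.camera(n)
    for q in("sleeve_54","sleeve_46","sleeve_38","sleeve_30","seat_a","stub"):
        try:
            for o in bot.place_of(q,n):
                z=.008 if q[:2]in("se","st") else 0
                r,cc=o['point']; p=toplane(c[n],[[cc,r]],z+(.003 if q[:2]=="se" else 0))[0]
                print(n,q,round(o['confidence'],2),np.round([cc,r],1),np.round(p,4))
        except Exception as e: print(e)
    # depth-based rims
    for q,h,D in(("54",.06,.054),("46",.05,.046),("38",.04,.038),("30",.03,.030)):
        pass
im=np.load("pics/top0.npy")
g=im.min(2); m=((g>120)).astype(np.uint8); m[:, :200]=0; m[160:]=0;m[:110]=0;m[:,370:]=0
k,l,s,ce=cv2.connectedComponentsWithStats(m)
for i in range(1,k):
    if s[i,4]>300: print("white",s[i],ce[i],toplane(c["top"],ce[i],.011)[0])
E
```

```text
top table z -0.0010789389914351523
top sleeve_54 0.91 [182. 228.] [0.4432 0.2324 0.    ]
top sleeve_54 0.69 [328.2 230. ] [ 0.4434 -0.086   0.    ]
top sleeve_54 0.65 [247.2 213.9] [0.4759 0.0898 0.    ]
top sleeve_54 0.64 [146.3 263.9] [0.3628 0.3114 0.    ]
top sleeve_54 0.57 [393.8 262.2] [ 0.3752 -0.2293  0.    ]
top sleeve_46 0.91 [182. 228.] [0.4432 0.2324 0.    ]
top sleeve_46 0.69 [328.2 230. ] [ 0.4434 -0.086   0.    ]
top sleeve_46 0.65 [247.2 213.9] [0.4759 0.0898 0.    ]
top sleeve_46 0.64 [146.3 263.9] [0.3628 0.3114 0.    ]
top sleeve_46 0.57 [393.8 262.2] [ 0.3752 -0.2293  0.    ]
top sleeve_38 0.91 [182. 228.] [0.4432 0.2324 0.    ]
top sleeve_38 0.69 [328.2 230. ] [ 0.4434 -0.086   0.    ]
top sleeve_38 0.65 [247.2 213.9] [0.4759 0.0898 0.    ]
top sleeve_38 0.64 [146.3 263.9] [0.3628 0.3114 0.    ]
top sleeve_38 0.57 [393.8 262.2] [ 0.3752 -0.2293  0.    ]
top sleeve_30 0.91 [182. 228.] [0.4432 0.2324 0.    ]
top sleeve_30 0.69 [328.2 230. ] [ 0.4434 -0.086   0.    ]
top sleeve_30 0.65 [247.2 213.9] [0.4759 0.0898 0.    ]
top sleeve_30 0.64 [146.3 263.9] [0.3628 0.3
[... 1468 characters left out ...]
 [365.1 285.6] [ 0.4561  0.2413 -0.    ]
scene sleeve_30 0.85 [284.7 139.6] [ 0.3735 -0.2319  0.    ]
scene sleeve_30 0.57 [284.7 188.1] [ 0.4601 -0.0771  0.    ]
scene seat_a 0.97 [222.3 235.7] [ 0.65   -0.0094  0.011 ]
scene seat_a 0.65 [236.3 256. ] [0.6476 0.0547 0.011 ]
scene stub 0.6 [185.5 184.7] [ 0.6598 -0.198   0.008 ]
white [290 121  30  31 725] [304.68965517 136.1862069 ] [ 0.64454259 -0.03257327  0.011     ]
white [329 120  30  30 694] [343.66570605 134.53314121] [ 0.64917915 -0.1163988   0.011     ]
white [211 125  31  30 706] [226.02832861 139.97450425] [0.63496762 0.13706208 0.011     ]
white [251 124  30  30 701] [265.30670471 138.06276748] [0.63967369 0.052124   0.011     ]
```

```bash
python3 - <<'E'
from workcell import bot
from h import *
A={"54":(.06,.054,(.484,-.245)),"46":(.05,.046,(.453,.239)),"38":(.04,.038,(.445,-.087)),"30":(.03,.030,(.477,.089))}
for n in("top","scene"):
    c=bot.get_calibration(n);d=np.load(f"pics/{n}0d.npy");W=cloud(c,d);im=np.load(f"pics/{n}0.npy")
    for q,(h,D,p0) in A.items():
        near=np.hypot(W[...,0]-p0[0],W[...,1]-p0[1])<.05
        top=near&(W[...,2]>h-.006)&(W[...,2]<h+.008)
        zz=np.median(W[...,2][top]); P=W[top]
        # ray pixel -> plane h, mean ring radius
        vv,uu=np.nonzero(top);X=toplane(c,np.c_[uu,vv],h)[:,:2]
        e,s=circ(X,D/2-.0025)
        print(n,q,top.sum(),"z",round(zz,4),"c",np.round(e,4),round(s,4),"mean",X.mean(0).round(4),"bbox",((X.min(0)+X.max(0))/2).round(4))
# seats in scene
c=bot.get_calibration("scene");im=np.load("pics/scene0.npy")
m=(im.min(2)>130).astype(np.uint8);m[:,:180]=0;m[:,285:]=0;m[:185]=0;m[305:]=0
k,l,s,ce=cv2.connectedComponentsWithStats(m)
for i in range(1,k):
    if s[i,4]>150:
        cn,_=cv2.findContours((l==i).astype(np.uint8),0,1);
        X=toplane(c,ce[i],.011)[0];print(s[i],X.round(4))
E
```

```text
top 54 210 z 0.0585 c [ 0.4839 -0.2402] 0.0016 mean [ 0.4834 -0.2404] bbox [ 0.4839 -0.2399]
top 46 166 z 0.0486 c [0.4486 0.2384] 0.0017 mean [0.448 0.238] bbox [0.448  0.2385]
top 38 123 z 0.0385 c [ 0.4463 -0.0851] 0.0015 mean [ 0.446  -0.0846] bbox [ 0.446  -0.0848]
top 30 90 z 0.0286 c [0.4755 0.0877] 0.0015 mean [0.4751 0.0881] bbox [0.4748 0.0882]
scene 54 133 z 0.0587 c [ 0.486  -0.2365] 0.0029 mean [ 0.4867 -0.2351] bbox [ 0.4866 -0.2349]
scene 46 203 z 0.0491 c [0.4516 0.2424] 0.0022 mean [0.4515 0.2426] bbox [0.4517 0.2423]
scene 38 109 z 0.039 c [ 0.4488 -0.0824] 0.0027 mean [ 0.4494 -0.0823] bbox [ 0.4491 -0.0821]
scene 30 105 z 0.0288 c [0.4783 0.0902] 0.0024 mean [0.4785 0.0902] bbox [0.4784 0.0905]
[188 194  29  22 496] [ 0.6512 -0.1152  0.011 ]
[205 217  31  24 579] [ 0.6463 -0.031   0.011 ]
[223 242  32  26 648] [0.6418 0.0538 0.011 ]
[244 270  33  28 736] [0.6368 0.1389 0.011 ]
```

```bash
cat >> h.py <<'E'
from scipy.spatial.transform import Rotation as Ro
def delta(a,b):
    "a,b: x y z yaw (tool down)"
    R=Ro.from_euler('xyz',[180,0,a[3]],degrees=True).as_matrix()
    t=R.T@(np.array(b[:3])-np.array(a[:3])); return t.round(4), -(b[3]-a[3])
E
python3 -c "
from h import *
print(delta((.18,-.52,.242,19.125),(.485,-.2385,.22,93.2)))"
```

```text
(array([ 0.3804, -0.166 ,  0.022 ]), -74.075)
```

Call:
play_rows([
  {"fingers": 1,"x": 0.03,"y": -0.013,"z": 0.002,"wz": -6},
  {"fingers": 1,"x": 0.06,"y": -0.026,"z": 0.004,"wz": -12},
  {"fingers": 1,"x": 0.09,"y": -0.039,"z": 0.006,"wz": -18},
  {"fingers": 1,"x": 0.12,"y": -0.052,"z": 0.008,"wz": -24},
  {"fingers": 1,"x": 0.15,"y": -0.065,"z": 0.01,"wz": -30},
  {"fingers": 1,"x": 0.18,"y": -0.078,"z": 0.012,"wz": -36},
  {"fingers": 1,"x": 0.21,"y": -0.091,"z": 0.014,"wz": -42},
  {"fingers": 1,"x": 0.24,"y": -0.104,"z": 0.016,"wz": -48},
  {"fingers": 1,"x": 0.27,"y": -0.117,"z": 0.018,"wz": -54},
  {"fingers": 1,"x": 0.3,"y": -0.13,"z": 0.02,"wz": -60},
  {"fingers": 1,"x": 0.33,"y": -0.144,"z": 0.022,"wz": -66},
  {"fingers": 1,"x": 0.36,"y": -0.157,"z": 0.022,"wz": -71},
  {"fingers": 1,"x": 0.3804,"y": -0.166,"z": 0.022,"wz": -74.075},
  {"fingers": 1,"x": 0.3804,"y": -0.166,"z": 0.022,"wz": -74.075},
  {"fingers": 1,"x": 0.3804,"y": -0.166,"z": 0.022,"wz": -74.075},
])

```text
$.targets[0]: bad value
```

```bash
python3 - <<'E'
from workcell import bot
from h import *
o=bot.get_obs();print(o['time'],o['ee_pos'],o['tcp_rot'],o['wrist_force'],o['opening'])
c=bot.get_calibration("wrist");im,d=bot.camera("wrist");cv2.imwrite("pics/w1.png",im);np.save("pics/w1d.npy",d)
print(c)
W=cloud(c,d);h=.06
top=(W[...,2]>h-.006)&(W[...,2]<h+.008)&(np.hypot(W[...,0]-.485,W[...,1]+.2385)<.05)
vv,uu=np.nonzero(top);X=toplane(c,np.c_[uu,vv],h)[:,:2];print(top.sum(),np.median(W[top][:,2]),circ(X,.0245),X.mean(0),X.min(0),X.max(0))
E
```

```text
0.8 [ 0.1801874  -0.5196366   0.24230028] [1.79999349e+02 9.40829997e-04 1.91250360e+01] [-0.72034888 -0.69875254  0.68583361] 0.08521389037240917
{'fx': 307.40202367096543, 'fy': 307.40202367096543, 'cx': 273.9459411797975, 'cy': 205.5782512997605, 'distortion': array([-0.01968882,  0.        ,  0.        ,  0.        ,  0.        ]), 'camera_from_world': array([[ 3.28391967e-01, -9.44541525e-01,  1.50436078e-04,
        -5.50669847e-01],
       [-9.09086057e-01, -3.16021808e-01,  2.71464101e-01,
        -3.54737006e-02],
       [-2.56361575e-01, -8.92833897e-02, -9.62448554e-01,
         3.78960254e-01],
       [ 0.00000000e+00,  0.00000000e+00,  0.00000000e+00,
         1.00000000e+00]])}Traceback (most recent call last):
  File "<stdin>", line 8, in <module>
  File "h.py", line 5, in toplane
    K,D=KD(c); n=cv2.undistortPoints(np.float64(uv).reshape(-1,1,2),K,D).reshape(-1,2)
                 ~~~~~~~~~~~~~~~~~~~^^^^^^^^^^^^^^^^^^^^^^^^^^^^^^^^^^^^
cv2.error: OpenCV(4.12.0) /io/opencv/modules/calib3d/src/undistort.dispatch.cpp:347: error: (-215:Assertion failed) CV_IS_MAT(_src) && CV_IS_MAT(_dst) && (_src->rows == 1 || _src->cols == 1) && (_dst->rows == 1 || _dst->cols == 1) && _src->cols + _src->rows - 1 == _dst->rows + _dst->cols - 1 && (CV_MAT_TYPE(_src->type) == CV_32FC2 || CV_MAT_TYPE(_src->type) == CV_64FC2) && (CV_MAT_TYPE(_dst->type) == CV_32FC2 || CV_MAT_TYPE(_dst->type) == CV_64FC2) in function 'cvUndistortPointsInternal'
```

View pics/w1.png

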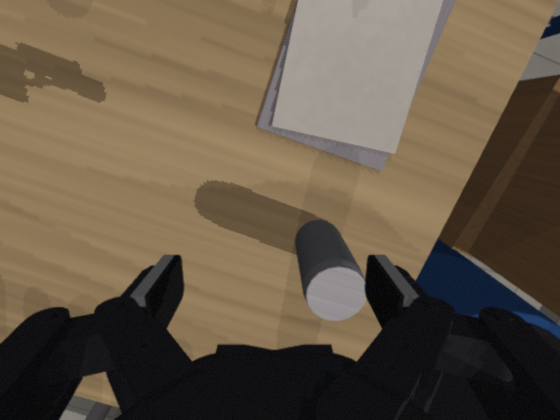

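The first move was refused; rows probably need every field. The wrist view shows a grey cylinder at (335,290), almost under the gripper, so I'm checking its height before moving.

```bash
python3 - <<'E'
from workcell import bot
from h import *
c=bot.get_calibration("wrist");W=cloud(c,np.load("pics/w1d.npy"))
print(W[290,335],W[230,310])
E
```

```text
[ 0.12421117 -0.59784429  0.12993954] [ 0.14137581 -0.5785337   0.03595183]
```

Call:
play_rows([
  {"fingers": 1,"x": 0.03,"y": -0.013,"z": 0,"wx": 0,"wy": 0,"wz": -6},
  {"fingers": 1,"x": 0.06,"y": -0.026,"z": 0,"wx": 0,"wy": 0,"wz": -12},
  {"fingers": 1,"x": 0.09,"y": -0.039,"z": 0,"wx": 0,"wy": 0,"wz": -18},
  {"fingers": 1,"x": 0.12,"y": -0.052,"z": 0,"wx": 0,"wy": 0,"wz": -24},
  {"fingers": 1,"x": 0.15,"y": -0.065,"z": 0,"wx": 0,"wy": 0,"wz": -30},
  {"fingers": 1,"x": 0.18,"y": -0.078,"z": 0,"wx": 0,"wy": 0,"wz": -36},
  {"fingers": 1,"x": 0.21,"y": -0.091,"z": 0,"wx": 0,"wy": 0,"wz": -42},
  {"fingers": 1,"x": 0.24,"y": -0.104,"z": 0.005,"wx": 0,"wy": 0,"wz": -48},
  {"fingers": 1,"x": 0.27,"y": -0.117,"z": 0.01,"wx": 0,"wy": 0,"wz": -54},
  {"fingers": 1,"x": 0.3,"y": -0.13,"z": 0.015,"wx": 0,"wy": 0,"wz": -60},
  {"fingers": 1,"x": 0.33,"y": -0.144,"z": 0.02,"wx": 0,"wy": 0,"wz": -66},
  {"fingers": 1,"x": 0.36,"y": -0.157,"z": 0.022,"wx": 0,"wy": 0,"wz": -71},
  {"fingers": 1,"x": 0.3804,"y": -0.166,"z": 0.022,"wx": 0,"wy": 0,"wz": -74.075},
  {"fingers": 1,"x": 0.3804,"y": -0.166,"z": 0.022,"wx": 0,"wy": 0,"wz": -74.075},
  {"fingers": 1,"x": 0.3804,"y": -0.166,"z": 0.022,"wx": 0,"wy": 0,"wz": -74.075},
], grip_force=40)

```text
time: 2.1
ee_pos: [0.4858, -0.2373, 0.22]
tcp_rot: [-180.0, -0.0, 93.3]
wrist_force: [0.3, -0.7, -0.3]
opening: 0.0853
```

```bash
cat >> h.py <<'E'
def rim(c,d,h,D,p0):
    W=cloud(c,d)
    top=(W[...,2]>h-.006)&(W[...,2]<h+.006)&(np.hypot(W[...,0]-p0[0],W[...,1]-p0[1])<D/2+.012)
    vv,uu=np.nonzero(top);X=toplane(c,np.c_[uu,vv],h)[:,:2]
    print(top.sum(),"z",np.median(W[top][:,2]).round(4),"fit",circ(X,D/2-.0025)[0].round(4),"mean",X.mean(0).round(4),"bbox",((X.min(0)+X.max(0))/2).round(4),"size",(X.max(0)-X.min(0)).round(4))
E
python3 - <<'E'
from workcell import bot
from h import *
o=bot.get_obs();print(o['time'],o['ee_pos'],o['tcp_rot'],o['wrist_force'],o['opening'])
c=bot.get_calibration("wrist");im,d=bot.camera("wrist");cv2.imwrite("pics/w2.png",im);np.save("pics/w2d.npy",d)
rim(c,d,.06,.054,(.485,-.2385))
E
```

```text
2.1 [ 0.48576214 -0.23730603  0.22000353] [-1.79967413e+02 -1.03259759e-02  9.33022794e+01] [ 0.32853993 -0.68944251 -0.29034893] 0.08532273584476839
859 z 0.0601 fit [ 0.4838 -0.2405] mean [ 0.4839 -0.2405] bbox [ 0.4837 -0.2407] size [0.0531 0.0536]
```

View pics/w2.png

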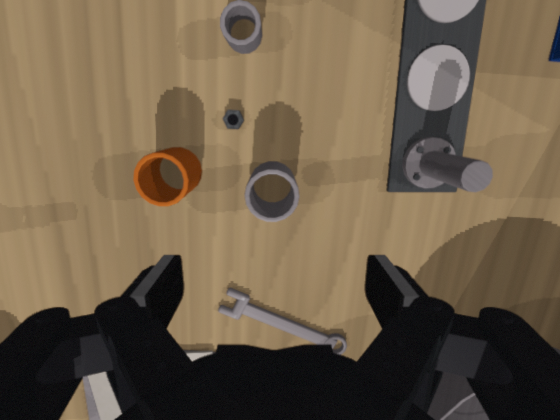

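The wrist view shows sleeve 54 at (272,192), orange look-alike at (166,177) left of it, and seat next to the stub at (439,77). It agrees with the top camera to within 0.5 mm. Next I'll get the seat and the 38 from this same picture.

```bash
cat >> h.py <<'E'
def seat(c,im,p0,th=110):
    g=(im.min(2)>th).astype(np.uint8)
    k,l,s,ce=cv2.connectedComponentsWithStats(g)
    u=proj(c,[p0[0],p0[1],.011])[0]
    i=l[int(u[1]),int(u[0])]
    cn,_=cv2.findContours((l==i).astype(np.uint8),0,1);hu=cv2.convexHull(max(cn,key=len)).reshape(-1,2)
    X=toplane(c,hu,.011)[:,:2]
    print("seat",s[i],toplane(c,ce[i],.011)[0].round(4),"hullfit",circ(X,.0317)[0].round(4),"size",np.ptp(X,0).round(4))
E
python3 - <<'E'
from workcell import bot
from h import *
o=bot.get_obs();print(o['time'],o['ee_pos'],o['tcp_rot'][2],o['qd'])
c=bot.get_calibration("wrist");im,d=cv2.imread("pics/w2.png"),np.load("pics/w2d.npy")
rim(c,d,.04,.038,(.446,-.085))
for th in(90,110,140):seat(c,im,(.65,-.116),th)
print(delta((.485,-.2385,.22,93.2),(.4838,-.2405,.034,93.2)))
E
```

```text
2.15 [ 0.48519676 -0.23802021  0.22020415] 93.20663311990816 [-1.60370009 -0.60043527 -0.16832394  0.09169952  0.03088867  0.08507366]
805 z 0.0402 fit [ 0.4468 -0.0874] mean [ 0.4464 -0.0867] bbox [ 0.4467 -0.0874] size [0.0374 0.038 ]
seat [ 407   45   63   66 3248] [ 0.6502 -0.1179  0.011 ] hullfit [ 0.6501 -0.1187] size [0.0652 0.0639]
seat [ 408   45   62   65 2969] [ 0.6495 -0.1184  0.011 ] hullfit [ 0.6504 -0.1185] size [0.0644 0.0632]
seat [     0      0    560    420 231259] [ 0.4927 -0.2716  0.011 ] hullfit [ 0.4942 -0.2704] size [0.8293 0.5797]
(array([-0.0019, -0.0013,  0.186 ]), -0.0)
```

Call:
play_rows([
  {"fingers": 1,"x": -0.002,"y": -0.0013,"z": 0.025,"wx": 0,"wy": 0,"wz": 0},
  {"fingers": 1,"x": -0.002,"y": -0.0013,"z": 0.055,"wx": 0,"wy": 0,"wz": 0},
  {"fingers": 1,"x": -0.002,"y": -0.0013,"z": 0.085,"wx": 0,"wy": 0,"wz": 0},
  {"fingers": 1,"x": -0.002,"y": -0.0013,"z": 0.115,"wx": 0,"wy": 0,"wz": 0},
  {"fingers": 1,"x": -0.002,"y": -0.0013,"z": 0.14,"wx": 0,"wy": 0,"wz": 0},
  {"fingers": 1,"x": -0.002,"y": -0.0013,"z": 0.16,"wx": 0,"wy": 0,"wz": 0},
  {"fingers": 1,"x": -0.002,"y": -0.0013,"z": 0.175,"wx": 0,"wy": 0,"wz": 0},
  {"fingers": 1,"x": -0.002,"y": -0.0013,"z": 0.184,"wx": 0,"wy": 0,"wz": 0},
  {"fingers": 1,"x": -0.002,"y": -0.0013,"z": 0.188,"wx": 0,"wy": 0,"wz": 0},
  {"fingers": 1,"x": -0.002,"y": -0.0013,"z": 0.188,"wx": 0,"wy": 0,"wz": 0},
  {"fingers": 0.45,"x": -0.002,"y": -0.0013,"z": 0.188,"wx": 0,"wy": 0,"wz": 0},
  {"fingers": 0.35,"x": -0.002,"y": -0.0013,"z": 0.188,"wx": 0,"wy": 0,"wz": 0},
  {"fingers": 0.25,"x": -0.002,"y": -0.0013,"z": 0.188,"wx": 0,"wy": 0,"wz": 0},
  {"fingers": 0.15,"x": -0.002,"y": -0.0013,"z": 0.188,"wx": 0,"wy": 0,"wz": 0},
  {"fingers": 0.0,"x": -0.002,"y": -0.0013,"z": 0.188,"wx": 0,"wy": 0,"wz": 0},
  {"fingers": -0.2,"x": -0.002,"y": -0.0013,"z": 0.188,"wx": 0,"wy": 0,"wz": 0},
  {"fingers": -1,"x": -0.002,"y": -0.0013,"z": 0.188,"wx": 0,"wy": 0,"wz": 0},
  {"fingers": -1,"x": -0.002,"y": -0.0013,"z": 0.188,"wx": 0,"wy": 0,"wz": 0},
  {"fingers": -1,"x": -0.002,"y": -0.0013,"z": 0.188,"wx": 0,"wy": 0,"wz": 0},
  {"fingers": -1,"x": -0.002,"y": -0.0013,"z": 0.188,"wx": 0,"wy": 0,"wz": 0},
], grip_force=40)

```text
time: 3.82
ee_pos: [0.4846, -0.2406, 0.0338]
tcp_rot: [179.9, 0.1, 93.2]
wrist_force: [-1.2, -0.5, 5.7]
opening: 0.0536
```

```bash
python3 -c "
from h import *
print(delta((.4838,-.2406,.032,93.2),(.6497,-.118,.056,93.2)))"
```

```text
(array([ 0.1131,  0.1725, -0.024 ]), -0.0)
```

Call:
play_rows([
  {"fingers": -1,"x": 0,"y": 0,"z": -0.01,"wx": 0,"wy": 0,"wz": 0},
  {"fingers": -1,"x": 0,"y": 0,"z": -0.03,"wx": 0,"wy": 0,"wz": 0},
  {"fingers": -1,"x": 0,"y": 0,"z": -0.06,"wx": 0,"wy": 0,"wz": 0},
  {"fingers": -1,"x": 0,"y": 0,"z": -0.09,"wx": 0,"wy": 0,"wz": 0},
  {"fingers": -1,"x": 0.005,"y": 0.01,"z": -0.12,"wx": 0,"wy": 0,"wz": 0},
  {"fingers": -1,"x": 0.02,"y": 0.03,"z": -0.135,"wx": 0,"wy": 0,"wz": 0},
  {"fingers": -1,"x": 0.04,"y": 0.06,"z": -0.14,"wx": 0,"wy": 0,"wz": 0},
  {"fingers": -1,"x": 0.06,"y": 0.09,"z": -0.14,"wx": 0,"wy": 0,"wz": 0},
  {"fingers": -1,"x": 0.08,"y": 0.12,"z": -0.14,"wx": 0,"wy": 0,"wz": 0},
  {"fingers": -1,"x": 0.097,"y": 0.147,"z": -0.135,"wx": 0,"wy": 0,"wz": 0},
  {"fingers": -1,"x": 0.108,"y": 0.165,"z": -0.125,"wx": 0,"wy": 0,"wz": 0},
  {"fingers": -1,"x": 0.1131,"y": 0.1725,"z": -0.105,"wx": 0,"wy": 0,"wz": 0},
  {"fingers": -1,"x": 0.1131,"y": 0.1725,"z": -0.08,"wx": 0,"wy": 0,"wz": 0},
  {"fingers": -1,"x": 0.1131,"y": 0.1725,"z": -0.055,"wx": 0,"wy": 0,"wz": 0},
  {"fingers": -1,"x": 0.1131,"y": 0.1725,"z": -0.035,"wx": 0,"wy": 0,"wz": 0},
  {"fingers": -1,"x": 0.1131,"y": 0.1725,"z": -0.024,"wx": 0,"wy": 0,"wz": 0},
  {"fingers": -1,"x": 0.1131,"y": 0.1725,"z": -0.02,"wx": 0,"wy": 0,"wz": 0},
  {"fingers": -1,"x": 0.1131,"y": 0.1725,"z": -0.02,"wx": 0,"wy": 0,"wz": 0},
])

```text
time: 5.32
ee_pos: [0.6496, -0.1176, 0.0519]
tcp_rot: [-179.9, -0.0, 93.2]
wrist_force: [0.2, -0.7, -3.0]
opening: 0.0535
```

```bash
python3 - <<'E'
from workcell import bot
from h import *
o=bot.get_obs();print(o['time'],o['ee_pos'],o['tcp_rot'],o['wrist_force'],o['opening'])
c=bot.get_calibration("wrist");im,d=bot.camera("wrist");cv2.imwrite("pics/w3.png",im);np.save("pics/w3d.npy",d)
for p in((.6449,-.033),(.64,.052)):
  for th in(90,110):seat(c,im,p,th)
print(delta((.485,-.2385,.22,93.2),(.4838,-.2405,.034,93.2)))
rim(c,d,.074,.054,(.65,-.118))
E
```

```text
5.3167 [ 0.64959804 -0.11762544  0.05191862] [-1.79930036e+02 -1.96711747e-02  9.31995221e+01] [ 0.23828592 -0.73390602 -2.99913284] 0.05347473139112265
seat [  215    19   122   129 12386] [ 0.6459 -0.031   0.011 ] hullfit [ 0.646  -0.0325] size [0.0643 0.0641]
seat [  215    19   121   129 12212] [ 0.6459 -0.031   0.011 ] hullfit [ 0.6459 -0.0325] size [0.0639 0.0638]
seat [     0      0    560    420 104450] [ 0.6767 -0.1288  0.011 ] hullfit [ 0.6368 -0.077 ] size [0.4202 0.289 ]
seat [     0      0    560    420 160807] [ 0.671  -0.1049  0.011 ] hullfit [ 0.605  -0.0451] size [0.4202 0.2939]
(array([-0.0019, -0.0013,  0.186 ]), -0.0)
7369 z 0.0773 fit [ 0.6501 -0.117 ] mean [ 0.65   -0.1162] bbox [ 0.6496 -0.1167] size [0.0765 0.0547]
```

View pics/w3.png

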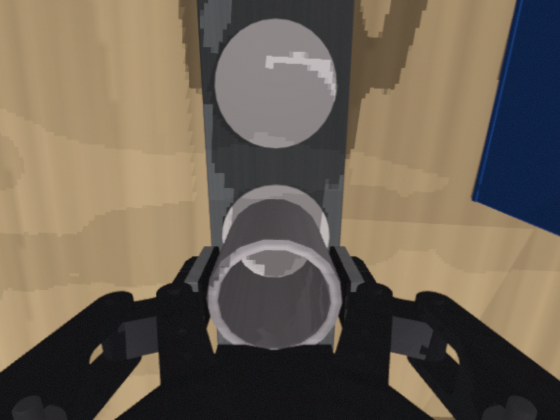

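Call:
play_rows([
  {"fingers": -1,"x": 0.0003,"y": 0.0003,"z": 0.003,"wx": 0,"wy": 0,"wz": 0},
  {"fingers": -1,"x": 0.0003,"y": 0.0003,"z": 0.006,"wx": 0,"wy": 0,"wz": 0},
  {"fingers": -1,"x": 0.0003,"y": 0.0003,"z": 0.0075,"wx": 0,"wy": 0,"wz": 0},
  {"fingers": -1,"x": 0.0003,"y": 0.0003,"z": 0.0085,"wx": 0,"wy": 0,"wz": 0},
  {"fingers": -1,"x": 0.0003,"y": 0.0003,"z": 0.0085,"wx": 0,"wy": 0,"wz": 0},
  {"fingers": -1,"x": 0.0003,"y": 0.0003,"z": 0.0085,"wx": 0,"wy": 0,"wz": 0},
])

```text
time: 5.87
ee_pos: [0.6505, -0.1174, 0.0448]
tcp_rot: [179.9, 0.0, 93.2]
wrist_force: [-2.6, 0.4, 4.5]
opening: 0.0538
```

Call:
play_rows([
  {"fingers": 0.3,"x": 0,"y": 0,"z": 0,"wx": 0,"wy": 0,"wz": 0},
  {"fingers": 0.4,"x": 0,"y": 0,"z": 0,"wx": 0,"wy": 0,"wz": 0},
  {"fingers": 0.5,"x": 0,"y": 0,"z": 0,"wx": 0,"wy": 0,"wz": 0},
  {"fingers": 0.7,"x": 0,"y": 0,"z": 0,"wx": 0,"wy": 0,"wz": 0},
  {"fingers": 1,"x": 0,"y": 0,"z": 0,"wx": 0,"wy": 0,"wz": 0},
  {"fingers": 1,"x": 0,"y": 0,"z": 0,"wx": 0,"wy": 0,"wz": 0},
  {"fingers": 1,"x": 0,"y": 0,"z": -0.01,"wx": 0,"wy": 0,"wz": 0},
  {"fingers": 1,"x": 0,"y": 0,"z": -0.03,"wx": 0,"wy": 0,"wz": 0},
  {"fingers": 1,"x": 0,"y": 0,"z": -0.06,"wx": 0,"wy": 0,"wz": 0},
  {"fingers": 1,"x": 0,"y": 0,"z": -0.09,"wx": 0,"wy": 0,"wz": 0},
  {"fingers": 1,"x": 0,"y": 0,"z": -0.12,"wx": 0,"wy": 0,"wz": 0},
  {"fingers": 1,"x": 0,"y": 0,"z": -0.15,"wx": 0,"wy": 0,"wz": 0},
  {"fingers": 1,"x": 0,"y": 0,"z": -0.175,"wx": 0,"wy": 0,"wz": 0},
  {"fingers": 1,"x": 0,"y": 0,"z": -0.1765,"wx": 0,"wy": 0,"wz": 0},
  {"fingers": 1,"x": 0,"y": 0,"z": -0.1765,"wx": 0,"wy": 0,"wz": 0},
])

```text
time: 7.12
ee_pos: [0.6509, -0.1175, 0.223]
tcp_rot: [179.8, 0.1, 93.2]
wrist_force: [-0.4, 0.5, -0.2]
opening: 0.0852
```

```bash
cat > look.py <<'E'
from workcell import bot
from h import *
def look(name):
    o=bot.get_obs();print(round(o['time'],2),o['ee_pos'].round(4),o['tcp_rot'].round(2),o['wrist_force'].round(1),round(o['opening'],4))
    c=bot.get_calibration("wrist");im,d=bot.camera("wrist");cv2.imwrite(f"pics/{name}.png",im);np.save(f"pics/{name}d.npy",d)
    return c,im,d
def sw(c,im,p,th=110):
    try: seat(c,im,p,th)
    except Exception as e: print('seat fail')
def rw(c,d,h,D,p):
    try: rim(c,d,h,D,p)
    except Exception as e: print('rim fail')
E
python3 - <<'E'
from look import *
c,im,d=look("w4")
rw(c,d,.071,.054,(.65,-.117))
for p in((.65,-.117),(.6453,-.033),(.64,.052)):
  for th in(90,110):sw(c,im,p,th)
rw(c,d,.04,.038,(.446,-.085))
E
```

```text
7.12 [ 0.6509 -0.1175  0.223 ] [1.7977e+02 5.0000e-02 9.3200e+01] [-0.4  0.5 -0.2] 0.0852
923 z 0.0711 fit [ 0.6507 -0.1172] mean [ 0.6507 -0.1176] bbox [ 0.6508 -0.1174] size [0.0526 0.0539]
seat [ 244  153   58   68 2121] [ 0.6508 -0.1209  0.011 ] hullfit [ 0.6514 -0.1281] size [0.0663 0.0789]
seat [     0      0    560    420 212781] [ 0.6668 -0.1564  0.011 ] hullfit [ 0.661  -0.1509] size [0.8375 0.5829]
seat [ 242   70   61   64 3050] [ 0.6454 -0.0315  0.011 ] hullfit [ 0.6455 -0.0323] size [0.0646 0.0641]
seat [ 242   70   61   63 2981] [ 0.6454 -0.0314  0.011 ] hullfit [ 0.6454 -0.0322] size [0.0643 0.0632]
seat [ 239    0   66   50 2715] [0.6411 0.045  0.011 ] hullfit [0.6407 0.0512] size [0.0651 0.0461]
seat [ 240    0   65   49 2664] [0.6411 0.0451 0.011 ] hullfit [0.6408 0.0515] size [0.064  0.0455]
679 z 0.0398 fit [ 0.4485 -0.0858] mean [ 0.4482 -0.0854] bbox [ 0.4486 -0.0858] size [0.0402 0.0365]
```

View pics/w4.png

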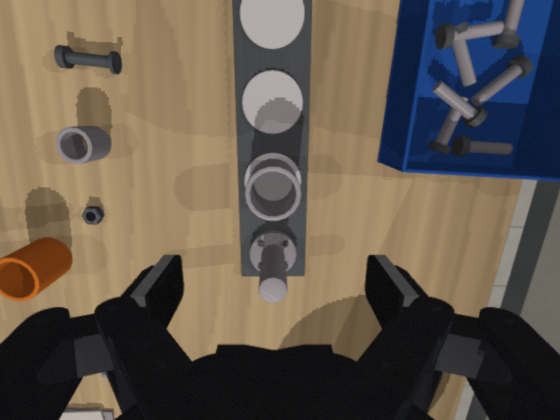

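Sleeve 54 stands at (.6507,-.1173), and its seat computes to (.6501,-.1172), so it is centred to 0.6 mm. Next is the 38.

```bash
python3 -c "
from h import *
print(delta((.65,-.1177,.22,93.2),(.4475,-.0865,.16,93.2)))"
```

```text
(array([ 0.0425, -0.2004,  0.06  ]), -0.0)
```

Call:
play_rows([
  {"fingers": 1,"x": 0.004,"y": -0.02,"z": 0.002,"wx": 0,"wy": 0,"wz": 0},
  {"fingers": 1,"x": 0.011,"y": -0.05,"z": 0.01,"wx": 0,"wy": 0,"wz": 0},
  {"fingers": 1,"x": 0.018,"y": -0.085,"z": 0.02,"wx": 0,"wy": 0,"wz": 0},
  {"fingers": 1,"x": 0.025,"y": -0.12,"z": 0.035,"wx": 0,"wy": 0,"wz": 0},
  {"fingers": 1,"x": 0.033,"y": -0.155,"z": 0.05,"wx": 0,"wy": 0,"wz": 0},
  {"fingers": 1,"x": 0.039,"y": -0.183,"z": 0.058,"wx": 0,"wy": 0,"wz": 0},
  {"fingers": 1,"x": 0.0425,"y": -0.2,"z": 0.06,"wx": 0,"wy": 0,"wz": 0},
  {"fingers": 1,"x": 0.0425,"y": -0.2,"z": 0.06,"wx": 0,"wy": 0,"wz": 0},
  {"fingers": 1,"x": 0.0425,"y": -0.2,"z": 0.06,"wx": 0,"wy": 0,"wz": 0},
  {"fingers": 1,"x": 0.0425,"y": -0.2,"z": 0.06,"wx": 0,"wy": 0,"wz": 0},
])

```text
time: 8.0
ee_pos: [0.4485, -0.0862, 0.16]
tcp_rot: [-180.0, 0.0, 93.2]
wrist_force: [0.5, -0.1, -0.0]
opening: 0.0853
```

```bash
python3 - <<'E'
from look import *
c,im,d=look("w5")
rw(c,d,.04,.038,(.447,-.086))
E
```

```text
8.0 [ 0.4485 -0.0862  0.16  ] [-180.     0.    93.2] [ 0.5 -0.1 -0. ] 0.0853
769 z 0.0401 fit [ 0.4461 -0.085 ] mean [ 0.4461 -0.085 ] bbox [ 0.4461 -0.085 ] size [0.0368 0.0379]
```

View pics/w5.png

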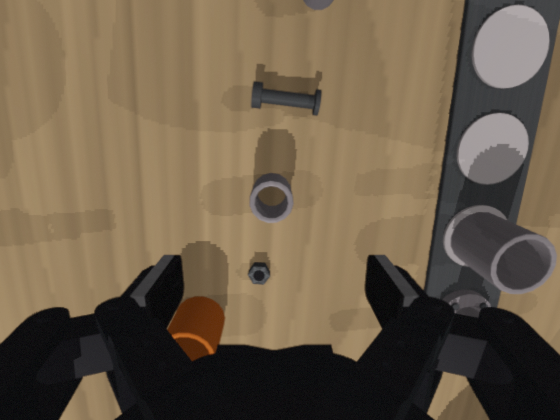

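Call:
play_rows([
  {"fingers": 1,"x": 0.0016,"y": -0.0017,"z": 0.02,"wx": 0,"wy": 0,"wz": 0},
  {"fingers": 1,"x": 0.0016,"y": -0.0017,"z": 0.045,"wx": 0,"wy": 0,"wz": 0},
  {"fingers": 1,"x": 0.0016,"y": -0.0017,"z": 0.075,"wx": 0,"wy": 0,"wz": 0},
  {"fingers": 0.8,"x": 0.0016,"y": -0.0017,"z": 0.1,"wx": 0,"wy": 0,"wz": 0},
  {"fingers": 0.6,"x": 0.0016,"y": -0.0017,"z": 0.12,"wx": 0,"wy": 0,"wz": 0},
  {"fingers": 0.4,"x": 0.0016,"y": -0.0017,"z": 0.132,"wx": 0,"wy": 0,"wz": 0},
  {"fingers": 0.3,"x": 0.0016,"y": -0.0017,"z": 0.139,"wx": 0,"wy": 0,"wz": 0},
  {"fingers": 0.2,"x": 0.0016,"y": -0.0017,"z": 0.139,"wx": 0,"wy": 0,"wz": 0},
  {"fingers": 0.1,"x": 0.0016,"y": -0.0017,"z": 0.139,"wx": 0,"wy": 0,"wz": 0},
  {"fingers": 0.0,"x": 0.0016,"y": -0.0017,"z": 0.139,"wx": 0,"wy": 0,"wz": 0},
  {"fingers": -0.1,"x": 0.0016,"y": -0.0017,"z": 0.139,"wx": 0,"wy": 0,"wz": 0},
  {"fingers": -0.2,"x": 0.0016,"y": -0.0017,"z": 0.139,"wx": 0,"wy": 0,"wz": 0},
  {"fingers": -0.3,"x": 0.0016,"y": -0.0017,"z": 0.139,"wx": 0,"wy": 0,"wz": 0},
  {"fingers": -1,"x": 0.0016,"y": -0.0017,"z": 0.139,"wx": 0,"wy": 0,"wz": 0},
  {"fingers": -1,"x": 0.0016,"y": -0.0017,"z": 0.139,"wx": 0,"wy": 0,"wz": 0},
  {"fingers": -1,"x": 0.0016,"y": -0.0017,"z": 0.139,"wx": 0,"wy": 0,"wz": 0},
  {"fingers": -1,"x": 0.0016,"y": -0.0017,"z": 0.139,"wx": 0,"wy": 0,"wz": 0},
], grip_force=30)

```text
time: 9.47
ee_pos: [0.4471, -0.0848, 0.0227]
tcp_rot: [179.9, 0.0, 93.2]
wrist_force: [-2.6, -0.3, 6.9]
opening: 0.0365
```

```bash
python3 -c "
from h import *
print(delta((.4461,-.085,.021,93.2),(.6404,.0526,.04,93.2)))"
```

```text
(array([ 0.1265,  0.2017, -0.019 ]), -0.0)
```

Call:
play_rows([
  {"fingers": -1,"x": 0,"y": 0,"z": -0.01,"wx": 0,"wy": 0,"wz": 0},
  {"fingers": -1,"x": 0,"y": 0,"z": -0.03,"wx": 0,"wy": 0,"wz": 0},
  {"fingers": -1,"x": 0,"y": 0,"z": -0.06,"wx": 0,"wy": 0,"wz": 0},
  {"fingers": -1,"x": 0.005,"y": 0.01,"z": -0.085,"wx": 0,"wy": 0,"wz": 0},
  {"fingers": -1,"x": 0.02,"y": 0.03,"z": -0.1,"wx": 0,"wy": 0,"wz": 0},
  {"fingers": -1,"x": 0.038,"y": 0.06,"z": -0.11,"wx": 0,"wy": 0,"wz": 0},
  {"fingers": -1,"x": 0.056,"y": 0.09,"z": -0.11,"wx": 0,"wy": 0,"wz": 0},
  {"fingers": -1,"x": 0.075,"y": 0.12,"z": -0.11,"wx": 0,"wy": 0,"wz": 0},
  {"fingers": -1,"x": 0.094,"y": 0.15,"z": -0.11,"wx": 0,"wy": 0,"wz": 0},
  {"fingers": -1,"x": 0.112,"y": 0.178,"z": -0.105,"wx": 0,"wy": 0,"wz": 0},
  {"fingers": -1,"x": 0.123,"y": 0.196,"z": -0.09,"wx": 0,"wy": 0,"wz": 0},
  {"fingers": -1,"x": 0.1265,"y": 0.2017,"z": -0.07,"wx": 0,"wy": 0,"wz": 0},
  {"fingers": -1,"x": 0.1265,"y": 0.2017,"z": -0.048,"wx": 0,"wy": 0,"wz": 0},
  {"fingers": -1,"x": 0.1265,"y": 0.2017,"z": -0.03,"wx": 0,"wy": 0,"wz": 0},
  {"fingers": -1,"x": 0.1265,"y": 0.2017,"z": -0.021,"wx": 0,"wy": 0,"wz": 0},
  {"fingers": -1,"x": 0.1265,"y": 0.2017,"z": -0.019,"wx": 0,"wy": 0,"wz": 0},
  {"fingers": -1,"x": 0.1265,"y": 0.2017,"z": -0.019,"wx": 0,"wy": 0,"wz": 0},
  {"fingers": -1,"x": 0.1265,"y": 0.2017,"z": -0.019,"wx": 0,"wy": 0,"wz": 0},
])

```text
time: 10.97
ee_pos: [0.6413, 0.0529, 0.0419]
tcp_rot: [179.9, -0.0, 93.2]
wrist_force: [-0.6, -0.5, -1.3]
opening: 0.0363
```

```bash
python3 - <<'E'
from look import *
c,im,d=look("w6")
rw(c,d,.0585,.038,(.64,.0526))
for th in(90,110,130):sw(c,im,(.636,.1375),th)
E
```

```text
10.97 [0.6413 0.0529 0.0419] [179.9   -0.    93.19] [-0.6 -0.5 -1.3] 0.0363
4340 z 0.0591 fit [0.6415 0.0539] mean [0.6412 0.0544] bbox [0.6397 0.0532] size [0.0615 0.0406]
seat [  208    14   129   137 13963] [0.6359 0.1389 0.011 ] hullfit [0.636  0.1373] size [0.0638 0.064 ]
seat [  208    14   128   137 13787] [0.6359 0.1389 0.011 ] hullfit [0.636  0.1373] size [0.0635 0.0638]
seat [  209    15   127   135 13339] [0.636  0.1394 0.011 ] hullfit [0.6361 0.1375] size [0.0629 0.0628]
```

View pics/w6.png

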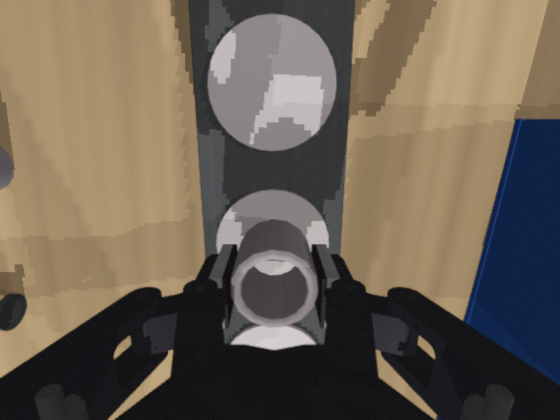

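Call:
play_rows([
  {"fingers": -1,"x": -0.0003,"y": 0,"z": 0.003,"wx": 0,"wy": 0,"wz": 0},
  {"fingers": -1,"x": -0.0003,"y": 0,"z": 0.006,"wx": 0,"wy": 0,"wz": 0},
  {"fingers": -1,"x": -0.0003,"y": 0,"z": 0.0075,"wx": 0,"wy": 0,"wz": 0},
  {"fingers": -1,"x": -0.0003,"y": 0,"z": 0.0085,"wx": 0,"wy": 0,"wz": 0},
  {"fingers": -1,"x": -0.0003,"y": 0,"z": 0.0085,"wx": 0,"wy": 0,"wz": 0},
  {"fingers": -1,"x": -0.0003,"y": 0,"z": 0.0085,"wx": 0,"wy": 0,"wz": 0},
])

```text
time: 11.52
ee_pos: [0.641, 0.0526, 0.0337]
tcp_rot: [179.9, 0.0, 93.2]
wrist_force: [-4.7, -0.9, 10.8]
opening: 0.0364
```

Call:
play_rows([
  {"fingers": -0.1,"x": 0,"y": 0,"z": 0,"wx": 0,"wy": 0,"wz": 0},
  {"fingers": 0.0,"x": 0,"y": 0,"z": 0,"wx": 0,"wy": 0,"wz": 0},
  {"fingers": 0.1,"x": 0,"y": 0,"z": 0,"wx": 0,"wy": 0,"wz": 0},
  {"fingers": 0.3,"x": 0,"y": 0,"z": 0,"wx": 0,"wy": 0,"wz": 0},
  {"fingers": 0.5,"x": 0,"y": 0,"z": 0,"wx": 0,"wy": 0,"wz": 0},
  {"fingers": 0.6,"x": 0,"y": 0,"z": 0,"wx": 0,"wy": 0,"wz": 0},
  {"fingers": 0.7,"x": 0,"y": 0,"z": -0.01,"wx": 0,"wy": 0,"wz": 0},
  {"fingers": 1,"x": 0,"y": 0,"z": -0.03,"wx": 0,"wy": 0,"wz": 0},
  {"fingers": 1,"x": 0,"y": 0,"z": -0.06,"wx": 0,"wy": 0,"wz": 0},
  {"fingers": 1,"x": 0,"y": 0,"z": -0.09,"wx": 0,"wy": 0,"wz": 0},
  {"fingers": 1,"x": 0,"y": 0,"z": -0.12,"wx": 0,"wy": 0,"wz": 0},
  {"fingers": 1,"x": 0,"y": 0,"z": -0.145,"wx": 0,"wy": 0,"wz": 0},
  {"fingers": 1,"x": 0,"y": 0,"z": -0.1585,"wx": 0,"wy": 0,"wz": 0},
  {"fingers": 1,"x": 0,"y": 0,"z": -0.1585,"wx": 0,"wy": 0,"wz": 0},
  {"fingers": 1,"x": 0,"y": 0,"z": -0.1585,"wx": 0,"wy": 0,"wz": 0},
])

```text
time: 12.77
ee_pos: [0.6411, 0.0527, 0.1914]
tcp_rot: [179.9, -0.0, 93.2]
wrist_force: [0.4, -0.4, -0.1]
opening: 0.0855
```

```bash
python3 - <<'E'
from look import *
c,im,d=look("w7")
rw(c,d,.051,.038,(.6404,.0526))
for th in(90,110,130):sw(c,im,(.636,.1375),th)
for th in(90,110,130):sw(c,im,(.641,.074),th)
rw(c,d,.03,.03,(.4755,.088))
print(delta((.6404,.0523,.19,93.2),(.4755,.088,.15,93.2)))
E
```

```text
12.77 [0.6411 0.0527 0.1914] [179.89  -0.    93.2 ] [ 0.4 -0.4 -0.1] 0.0855
668 z 0.0511 fit [0.6413 0.0526] mean [0.6411 0.0526] bbox [0.6412 0.0528] size [0.0369 0.0378]
seat [ 239   66   68   70 3775] [0.6359 0.138  0.011 ] hullfit [0.6357 0.1372] size [0.0653 0.0639]
seat [ 239   66   68   69 3688] [0.6358 0.1382 0.011 ] hullfit [0.6358 0.1374] size [0.0649 0.0632]
seat [ 240   66   66   68 3548] [0.6357 0.1387 0.011 ] hullfit [0.6359 0.1373] size [0.0634 0.0623]
seat [ 242  157   63   61 2480] [0.6408 0.0541 0.011 ] hullfit [0.6411 0.0518] size [0.0649 0.0644]
seat [ 242  157   62   61 1924] [0.6406 0.0553 0.011 ] hullfit [0.6409 0.0519] size [0.064  0.0638]
seat [     0      0    560    420 227148] [0.6492 0.0277 0.011 ] hullfit [0.6495 0.0288] size [0.7594 0.5297]
565 z 0.0299 fit [0.4777 0.0878] mean [0.4773 0.0878] bbox [0.4776 0.0876] size [0.0317 0.0285]
(array([ 0.0448, -0.1627,  0.04  ]), -0.0)
```

View pics/w7.png

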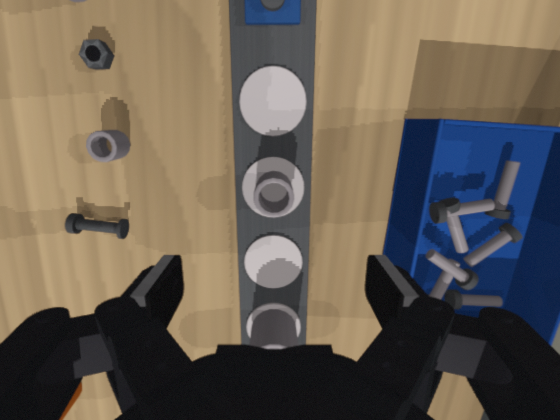

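Sleeve 38 sits at (.6413,.0526) and its seat at (.641,.052). Next is the 30 (px (103,147)).

Call:
play_rows([
  {"fingers": 1,"x": 0.005,"y": -0.02,"z": 0.003,"wx": 0,"wy": 0,"wz": 0},
  {"fingers": 1,"x": 0.013,"y": -0.05,"z": 0.012,"wx": 0,"wy": 0,"wz": 0},
  {"fingers": 1,"x": 0.023,"y": -0.085,"z": 0.025,"wx": 0,"wy": 0,"wz": 0},
  {"fingers": 1,"x": 0.033,"y": -0.12,"z": 0.04,"wx": 0,"wy": 0,"wz": 0},
  {"fingers": 1,"x": 0.041,"y": -0.148,"z": 0.055,"wx": 0,"wy": 0,"wz": 0},
  {"fingers": 1,"x": 0.0448,"y": -0.1627,"z": 0.06,"wx": 0,"wy": 0,"wz": 0},
  {"fingers": 1,"x": 0.0448,"y": -0.1627,"z": 0.06,"wx": 0,"wy": 0,"wz": 0},
  {"fingers": 1,"x": 0.0448,"y": -0.1627,"z": 0.06,"wx": 0,"wy": 0,"wz": 0},
  {"fingers": 1,"x": 0.0448,"y": -0.1627,"z": 0.06,"wx": 0,"wy": 0,"wz": 0},
])

```text
time: 13.57
ee_pos: [0.4762, 0.0883, 0.1301]
tcp_rot: [-180.0, 0.0, 93.2]
wrist_force: [-0.1, 0.6, 0.4]
opening: 0.0854
```

```bash
python3 - <<'E'
from look import *
c,im,d=look("w8")
rw(c,d,.03,.03,(.4755,.088))
E
```

```text
13.57 [0.4762 0.0883 0.1301] [-1.80e+02  1.00e-02  9.32e+01] [-0.1  0.6  0.4] 0.0854
672 z 0.0301 fit [0.4756 0.0885] mean [0.4756 0.0885] bbox [0.4756 0.0885] size [0.0292 0.0303]
```

View pics/w8.png

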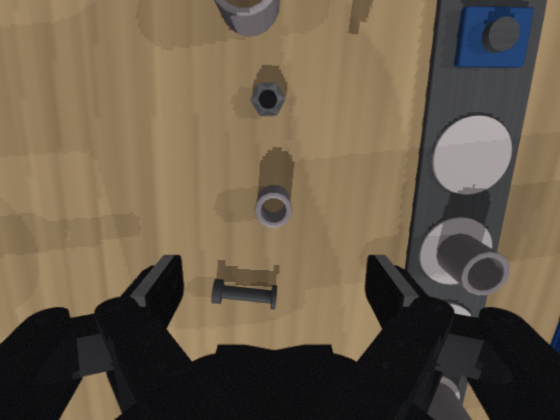

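Call:
play_rows([
  {"fingers": 1,"x": 0.0005,"y": 0,"z": 0.02,"wx": 0,"wy": 0,"wz": 0},
  {"fingers": 0.8,"x": 0.0005,"y": 0,"z": 0.045,"wx": 0,"wy": 0,"wz": 0},
  {"fingers": 0.6,"x": 0.0005,"y": 0,"z": 0.07,"wx": 0,"wy": 0,"wz": 0},
  {"fingers": 0.45,"x": 0.0005,"y": 0,"z": 0.09,"wx": 0,"wy": 0,"wz": 0},
  {"fingers": 0.3,"x": 0.0005,"y": 0,"z": 0.104,"wx": 0,"wy": 0,"wz": 0},
  {"fingers": 0.2,"x": 0.0005,"y": 0,"z": 0.111,"wx": 0,"wy": 0,"wz": 0},
  {"fingers": 0.1,"x": 0.0005,"y": 0,"z": 0.113,"wx": 0,"wy": 0,"wz": 0},
  {"fingers": 0.0,"x": 0.0005,"y": 0,"z": 0.113,"wx": 0,"wy": 0,"wz": 0},
  {"fingers": -0.1,"x": 0.0005,"y": 0,"z": 0.113,"wx": 0,"wy": 0,"wz": 0},
  {"fingers": -0.2,"x": 0.0005,"y": 0,"z": 0.113,"wx": 0,"wy": 0,"wz": 0},
  {"fingers": -0.3,"x": 0.0005,"y": 0,"z": 0.113,"wx": 0,"wy": 0,"wz": 0},
  {"fingers": -0.4,"x": 0.0005,"y": 0,"z": 0.113,"wx": 0,"wy": 0,"wz": 0},
  {"fingers": -0.5,"x": 0.0005,"y": 0,"z": 0.113,"wx": 0,"wy": 0,"wz": 0},
  {"fingers": -1,"x": 0.0005,"y": 0,"z": 0.113,"wx": 0,"wy": 0,"wz": 0},
  {"fingers": -1,"x": 0.0005,"y": 0,"z": 0.113,"wx": 0,"wy": 0,"wz": 0},
  {"fingers": -1,"x": 0.0005,"y": 0,"z": 0.113,"wx": 0,"wy": 0,"wz": 0},
  {"fingers": -1,"x": 0.0005,"y": 0,"z": 0.113,"wx": 0,"wy": 0,"wz": 0},
], grip_force=25)

```text
time: 15.03
ee_pos: [0.4764, 0.0889, 0.0183]
tcp_rot: [179.9, -0.0, 93.2]
wrist_force: [-1.3, -0.3, 5.0]
opening: 0.0282
```

```bash
python3 -c "
from h import *
print(delta((.4755,.0885,.017,93.2),(.6355,.1373,.035,93.2)))"
```

```text
(array([ 0.0398,  0.1625, -0.018 ]), -0.0)
```

Call:
play_rows([
  {"fingers": -1,"x": 0,"y": 0,"z": -0.01,"wx": 0,"wy": 0,"wz": 0},
  {"fingers": -1,"x": 0,"y": 0,"z": -0.03,"wx": 0,"wy": 0,"wz": 0},
  {"fingers": -1,"x": 0.002,"y": 0.008,"z": -0.055,"wx": 0,"wy": 0,"wz": 0},
  {"fingers": -1,"x": 0.007,"y": 0.028,"z": -0.075,"wx": 0,"wy": 0,"wz": 0},
  {"fingers": -1,"x": 0.014,"y": 0.055,"z": -0.085,"wx": 0,"wy": 0,"wz": 0},
  {"fingers": -1,"x": 0.022,"y": 0.09,"z": -0.085,"wx": 0,"wy": 0,"wz": 0},
  {"fingers": -1,"x": 0.03,"y": 0.122,"z": -0.085,"wx": 0,"wy": 0,"wz": 0},
  {"fingers": -1,"x": 0.037,"y": 0.15,"z": -0.08,"wx": 0,"wy": 0,"wz": 0},
  {"fingers": -1,"x": 0.0395,"y": 0.1615,"z": -0.065,"wx": 0,"wy": 0,"wz": 0},
  {"fingers": -1,"x": 0.0398,"y": 0.1625,"z": -0.045,"wx": 0,"wy": 0,"wz": 0},
  {"fingers": -1,"x": 0.0398,"y": 0.1625,"z": -0.028,"wx": 0,"wy": 0,"wz": 0},
  {"fingers": -1,"x": 0.0398,"y": 0.1625,"z": -0.02,"wx": 0,"wy": 0,"wz": 0},
  {"fingers": -1,"x": 0.0398,"y": 0.1625,"z": -0.018,"wx": 0,"wy": 0,"wz": 0},
  {"fingers": -1,"x": 0.0398,"y": 0.1625,"z": -0.018,"wx": 0,"wy": 0,"wz": 0},
  {"fingers": -1,"x": 0.0398,"y": 0.1625,"z": -0.016,"wx": 0,"wy": 0,"wz": 0},
  {"fingers": -1,"x": 0.0398,"y": 0.1625,"z": -0.014,"wx": 0,"wy": 0,"wz": 0},
  {"fingers": -1,"x": 0.0398,"y": 0.1625,"z": -0.012,"wx": 0,"wy": 0,"wz": 0},
  {"fingers": -1,"x": 0.0398,"y": 0.1625,"z": -0.0105,"wx": 0,"wy": 0,"wz": 0},
  {"fingers": -1,"x": 0.0398,"y": 0.1625,"z": -0.0105,"wx": 0,"wy": 0,"wz": 0},
  {"fingers": -1,"x": 0.0398,"y": 0.1625,"z": -0.0105,"wx": 0,"wy": 0,"wz": 0},
])

```text
time: 16.7
ee_pos: [0.6362, 0.1377, 0.0294]
tcp_rot: [179.9, -0.0, 93.2]
wrist_force: [-2.8, -0.2, 6.6]
opening: 0.0287
```

```bash
python3 - <<'E'
from look import *
look("w9")
E
```

```text
16.7 [0.6362 0.1377 0.0294] [ 1.799e+02 -2.000e-02  9.320e+01] [-2.8 -0.2  6.6] 0.0287
```

View pics/w9.png

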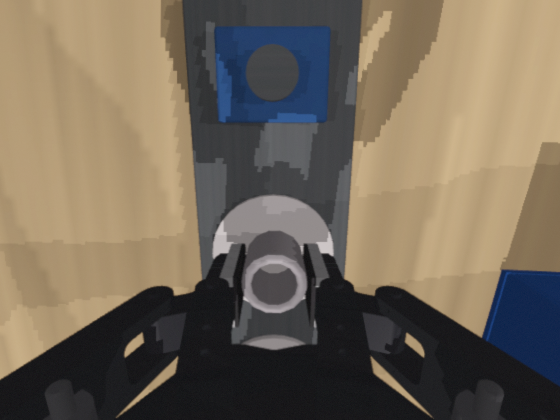

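The sleeve is on the seat, between the pads at (275,280). Releasing.

Call:
play_rows([
  {"fingers": -0.3,"x": 0,"y": 0,"z": 0,"wx": 0,"wy": 0,"wz": 0},
  {"fingers": -0.2,"x": 0,"y": 0,"z": 0,"wx": 0,"wy": 0,"wz": 0},
  {"fingers": -0.1,"x": 0,"y": 0,"z": 0,"wx": 0,"wy": 0,"wz": 0},
  {"fingers": 0.1,"x": 0,"y": 0,"z": 0,"wx": 0,"wy": 0,"wz": 0},
  {"fingers": 0.2,"x": 0,"y": 0,"z": 0,"wx": 0,"wy": 0,"wz": 0},
  {"fingers": 0.3,"x": 0,"y": 0,"z": 0,"wx": 0,"wy": 0,"wz": 0},
  {"fingers": 0.5,"x": 0,"y": 0,"z": -0.01,"wx": 0,"wy": 0,"wz": 0},
  {"fingers": 1,"x": 0,"y": 0,"z": -0.03,"wx": 0,"wy": 0,"wz": 0},
  {"fingers": 1,"x": 0,"y": 0,"z": -0.06,"wx": 0,"wy": 0,"wz": 0},
  {"fingers": 1,"x": 0,"y": 0,"z": -0.09,"wx": 0,"wy": 0,"wz": 0},
  {"fingers": 1,"x": 0,"y": 0,"z": -0.12,"wx": 0,"wy": 0,"wz": 0},
  {"fingers": 1,"x": 0,"y": 0,"z": -0.145,"wx": 0,"wy": 0,"wz": 0},
  {"fingers": 1,"x": 0,"y": 0,"z": -0.1625,"wx": 0,"wy": 0,"wz": 0},
  {"fingers": 1,"x": 0,"y": 0,"z": -0.1625,"wx": 0,"wy": 0,"wz": 0},
  {"fingers": 1,"x": 0,"y": 0,"z": -0.1625,"wx": 0,"wy": 0,"wz": 0},
])

```text
time: 18.0
ee_pos: [0.6363, 0.1377, 0.1919]
tcp_rot: [179.9, -0.0, 93.2]
wrist_force: [-0.4, -0.6, -0.7]
opening: 0.0854
```

```bash
python3 - <<'E'
from look import *
c,im,d=look("w10")
rw(c,d,.041,.03,(.636,.1373))
for th in(90,110,130):sw(c,im,(.635,.158),th)
rw(c,d,.05,.046,(.4486,.2384))
print(delta((.6355,.1373,.19,93.2),(.4486,.2386,.17,93.2)))
E
```

```text
18.0 [0.6363 0.1377 0.1919] [ 1.7985e+02 -2.0000e-02  9.3200e+01] [-0.4 -0.6 -0.7] 0.0854
460 z 0.0412 fit [0.6364 0.137 ] mean [0.6364 0.137 ] bbox [0.6365 0.137 ] size [0.0287 0.0287]
seat [ 242  157   63   60 2711] [0.6359 0.1384 0.011 ] hullfit [0.636  0.1371] size [0.0648 0.0635]
seat [ 242  157   62   60 2391] [0.6357 0.1388 0.011 ] hullfit [0.636  0.1371] size [0.0641 0.063 ]
seat [ 242  158   62   58 1753] [0.6352 0.1382 0.011 ] hullfit [0.6359 0.1369] size [0.0637 0.0612]
1358 z 0.0498 fit [0.4516 0.2389] mean [0.4511 0.2396] bbox [0.4516 0.2392] size [0.0484 0.045 ]
(array([ 0.1116, -0.181 ,  0.02  ]), -0.0)
```

View pics/w10.png

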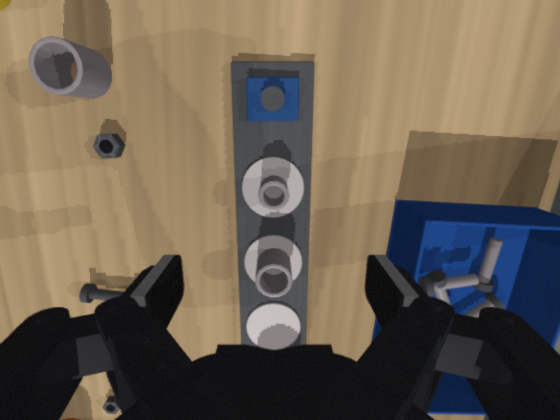

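Sleeve 30 is centred to 0.4 mm. Last is the 46, upper left at (70,68).

Call:
play_rows([
  {"fingers": 1,"x": 0.012,"y": -0.02,"z": 0.002,"wx": 0,"wy": 0,"wz": 0},
  {"fingers": 1,"x": 0.028,"y": -0.045,"z": 0.006,"wx": 0,"wy": 0,"wz": 0},
  {"fingers": 1,"x": 0.046,"y": -0.075,"z": 0.01,"wx": 0,"wy": 0,"wz": 0},
  {"fingers": 1,"x": 0.065,"y": -0.105,"z": 0.014,"wx": 0,"wy": 0,"wz": 0},
  {"fingers": 1,"x": 0.083,"y": -0.135,"z": 0.018,"wx": 0,"wy": 0,"wz": 0},
  {"fingers": 1,"x": 0.1,"y": -0.162,"z": 0.02,"wx": 0,"wy": 0,"wz": 0},
  {"fingers": 1,"x": 0.1116,"y": -0.181,"z": 0.02,"wx": 0,"wy": 0,"wz": 0},
  {"fingers": 1,"x": 0.1116,"y": -0.181,"z": 0.02,"wx": 0,"wy": 0,"wz": 0},
  {"fingers": 1,"x": 0.1116,"y": -0.181,"z": 0.02,"wx": 0,"wy": 0,"wz": 0},
  {"fingers": 1,"x": 0.1116,"y": -0.181,"z": 0.02,"wx": 0,"wy": 0,"wz": 0},
])

```text
time: 18.88
ee_pos: [0.4489, 0.2387, 0.1696]
tcp_rot: [-180.0, 0.0, 93.2]
wrist_force: [-1.1, -0.2, -0.5]
opening: 0.0854
```

```bash
python3 - <<'E'
from look import *
c,im,d=look("w11")
rw(c,d,.05,.046,(.449,.2384))
E
```

```text
18.88 [0.4489 0.2387 0.1696] [-1.7996e+02  3.0000e-02  9.3220e+01] [-1.1 -0.2 -0.5] 0.0854
963 z 0.0502 fit [0.4491 0.2404] mean [0.4491 0.2403] bbox [0.449  0.2404] size [0.0452 0.0459]
```

View pics/w11.png

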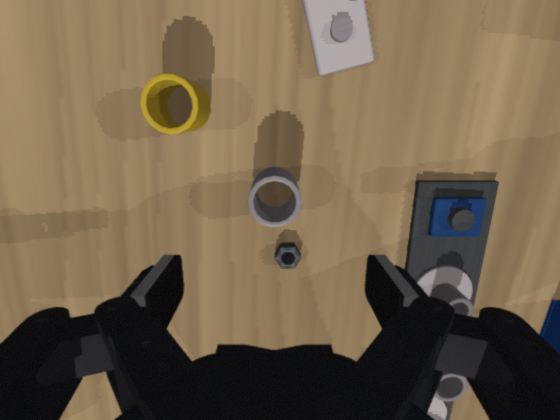

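Call:
play_rows([
  {"fingers": 1,"x": 0.0018,"y": 0.0006,"z": 0.02,"wx": 0,"wy": 0,"wz": 0},
  {"fingers": 1,"x": 0.0018,"y": 0.0006,"z": 0.045,"wx": 0,"wy": 0,"wz": 0},
  {"fingers": 1,"x": 0.0018,"y": 0.0006,"z": 0.075,"wx": 0,"wy": 0,"wz": 0},
  {"fingers": 0.9,"x": 0.0018,"y": 0.0006,"z": 0.1,"wx": 0,"wy": 0,"wz": 0},
  {"fingers": 0.75,"x": 0.0018,"y": 0.0006,"z": 0.122,"wx": 0,"wy": 0,"wz": 0},
  {"fingers": 0.6,"x": 0.0018,"y": 0.0006,"z": 0.136,"wx": 0,"wy": 0,"wz": 0},
  {"fingers": 0.5,"x": 0.0018,"y": 0.0006,"z": 0.143,"wx": 0,"wy": 0,"wz": 0},
  {"fingers": 0.4,"x": 0.0018,"y": 0.0006,"z": 0.144,"wx": 0,"wy": 0,"wz": 0},
  {"fingers": 0.3,"x": 0.0018,"y": 0.0006,"z": 0.144,"wx": 0,"wy": 0,"wz": 0},
  {"fingers": 0.2,"x": 0.0018,"y": 0.0006,"z": 0.144,"wx": 0,"wy": 0,"wz": 0},
  {"fingers": 0.1,"x": 0.0018,"y": 0.0006,"z": 0.144,"wx": 0,"wy": 0,"wz": 0},
  {"fingers": 0.0,"x": 0.0018,"y": 0.0006,"z": 0.144,"wx": 0,"wy": 0,"wz": 0},
  {"fingers": -0.1,"x": 0.0018,"y": 0.0006,"z": 0.144,"wx": 0,"wy": 0,"wz": 0},
  {"fingers": -1,"x": 0.0018,"y": 0.0006,"z": 0.144,"wx": 0,"wy": 0,"wz": 0},
  {"fingers": -1,"x": 0.0018,"y": 0.0006,"z": 0.144,"wx": 0,"wy": 0,"wz": 0},
  {"fingers": -1,"x": 0.0018,"y": 0.0006,"z": 0.144,"wx": 0,"wy": 0,"wz": 0},
  {"fingers": -1,"x": 0.0018,"y": 0.0006,"z": 0.144,"wx": 0,"wy": 0,"wz": 0},
], grip_force=35)

```text
time: 20.35
ee_pos: [0.4499, 0.241, 0.0277]
tcp_rot: [179.9, -0.0, 93.2]
wrist_force: [-2.2, -0.4, 5.8]
opening: 0.0457
```

```bash
python3 -c "
from h import *
print(delta((.4491,.2404,.026,93.2),(.6449,-.0325,.045,93.2)))"
```

```text
(array([-0.2834,  0.1803, -0.019 ]), -0.0)
```

Call:
play_rows([
  {"fingers": -1,"x": 0,"y": 0,"z": -0.01,"wx": 0,"wy": 0,"wz": 0},
  {"fingers": -1,"x": 0,"y": 0,"z": -0.03,"wx": 0,"wy": 0,"wz": 0},
  {"fingers": -1,"x": 0,"y": 0,"z": -0.06,"wx": 0,"wy": 0,"wz": 0},
  {"fingers": -1,"x": -0.008,"y": 0.005,"z": -0.09,"wx": 0,"wy": 0,"wz": 0},
  {"fingers": -1,"x": -0.03,"y": 0.019,"z": -0.115,"wx": 0,"wy": 0,"wz": 0},
  {"fingers": -1,"x": -0.058,"y": 0.037,"z": -0.128,"wx": 0,"wy": 0,"wz": 0},
  {"fingers": -1,"x": -0.086,"y": 0.055,"z": -0.13,"wx": 0,"wy": 0,"wz": 0},
  {"fingers": -1,"x": -0.114,"y": 0.0725,"z": -0.13,"wx": 0,"wy": 0,"wz": 0},
  {"fingers": -1,"x": -0.142,"y": 0.09,"z": -0.13,"wx": 0,"wy": 0,"wz": 0},
  {"fingers": -1,"x": -0.17,"y": 0.108,"z": -0.13,"wx": 0,"wy": 0,"wz": 0},
  {"fingers": -1,"x": -0.198,"y": 0.126,"z": -0.13,"wx": 0,"wy": 0,"wz": 0},
  {"fingers": -1,"x": -0.226,"y": 0.144,"z": -0.13,"wx": 0,"wy": 0,"wz": 0},
  {"fingers": -1,"x": -0.252,"y": 0.16,"z": -0.13,"wx": 0,"wy": 0,"wz": 0},
  {"fingers": -1,"x": -0.272,"y": 0.173,"z": -0.13,"wx": 0,"wy": 0,"wz": 0},
  {"fingers": -1,"x": -0.2834,"y": 0.1803,"z": -0.125,"wx": 0,"wy": 0,"wz": 0},
  {"fingers": -1,"x": -0.2834,"y": 0.1803,"z": -0.11,"wx": 0,"wy": 0,"wz": 0},
  {"fingers": -1,"x": -0.2834,"y": 0.1803,"z": -0.11,"wx": 0,"wy": 0,"wz": 0},
])

```text
time: 21.77
ee_pos: [0.6444, -0.0326, 0.1335]
tcp_rot: [-179.8, -0.0, 93.1]
wrist_force: [0.1, 1.1, -2.9]
opening: 0.0455
```

Call:
play_rows([
  {"fingers": -1,"x": 0,"y": 0,"z": 0.02,"wx": 0,"wy": 0,"wz": 0},
  {"fingers": -1,"x": 0,"y": 0,"z": 0.045,"wx": 0,"wy": 0,"wz": 0},
  {"fingers": -1,"x": 0,"y": 0,"z": 0.065,"wx": 0,"wy": 0,"wz": 0},
  {"fingers": -1,"x": 0,"y": 0,"z": 0.08,"wx": 0,"wy": 0,"wz": 0},
  {"fingers": -1,"x": 0,"y": 0,"z": 0.089,"wx": 0,"wy": 0,"wz": 0},
  {"fingers": -1,"x": 0,"y": 0,"z": 0.091,"wx": 0,"wy": 0,"wz": 0},
  {"fingers": -1,"x": 0,"y": 0,"z": 0.091,"wx": 0,"wy": 0,"wz": 0},
  {"fingers": -1,"x": 0,"y": 0,"z": 0.093,"wx": 0,"wy": 0,"wz": 0},
  {"fingers": -1,"x": 0,"y": 0,"z": 0.096,"wx": 0,"wy": 0,"wz": 0},
  {"fingers": -1,"x": 0,"y": 0,"z": 0.098,"wx": 0,"wy": 0,"wz": 0},
  {"fingers": -1,"x": 0,"y": 0,"z": 0.0995,"wx": 0,"wy": 0,"wz": 0},
  {"fingers": -1,"x": 0,"y": 0,"z": 0.0995,"wx": 0,"wy": 0,"wz": 0},
  {"fingers": -1,"x": 0,"y": 0,"z": 0.0995,"wx": 0,"wy": 0,"wz": 0},
])

```text
time: 22.85
ee_pos: [0.6457, -0.0321, 0.0388]
tcp_rot: [179.9, 0.0, 93.2]
wrist_force: [-3.0, 1.5, 8.0]
opening: 0.0458
```

```bash
python3 - <<'E'
from look import *
look("w12")
E
```

```text
22.85 [ 0.6457 -0.0321  0.0388] [179.88   0.    93.2 ] [-3.   1.5  8. ] 0.0458
```

View pics/w12.png

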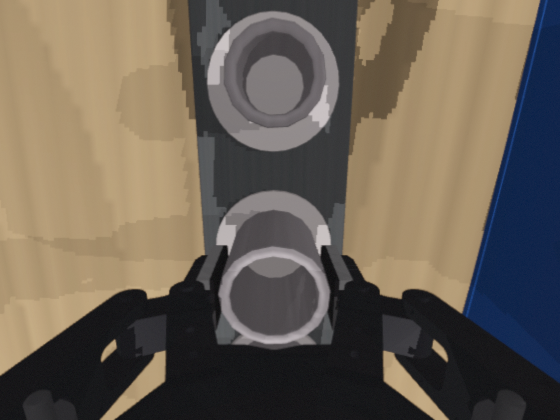

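The 46 rests on its seat (275,295), with the 38 well centred beyond it. Releasing and rising.

Call:
play_rows([
  {"fingers": 0.1,"x": 0,"y": 0,"z": 0,"wx": 0,"wy": 0,"wz": 0},
  {"fingers": 0.2,"x": 0,"y": 0,"z": 0,"wx": 0,"wy": 0,"wz": 0},
  {"fingers": 0.3,"x": 0,"y": 0,"z": 0,"wx": 0,"wy": 0,"wz": 0},
  {"fingers": 0.5,"x": 0,"y": 0,"z": 0,"wx": 0,"wy": 0,"wz": 0},
  {"fingers": 0.7,"x": 0,"y": 0,"z": 0,"wx": 0,"wy": 0,"wz": 0},
  {"fingers": 0.8,"x": 0,"y": 0,"z": 0,"wx": 0,"wy": 0,"wz": 0},
  {"fingers": 0.8,"x": 0,"y": 0,"z": -0.01,"wx": 0,"wy": 0,"wz": 0},
  {"fingers": 1,"x": 0,"y": 0,"z": -0.03,"wx": 0,"wy": 0,"wz": 0},
  {"fingers": 1,"x": 0,"y": 0,"z": -0.06,"wx": 0,"wy": 0,"wz": 0},
  {"fingers": 1,"x": 0,"y": 0,"z": -0.09,"wx": 0,"wy": 0,"wz": 0},
  {"fingers": 1,"x": 0,"y": 0,"z": -0.12,"wx": 0,"wy": 0,"wz": 0},
  {"fingers": 1,"x": 0,"y": 0,"z": -0.145,"wx": 0,"wy": 0,"wz": 0},
  {"fingers": 1,"x": 0,"y": 0,"z": -0.1635,"wx": 0,"wy": 0,"wz": 0},
  {"fingers": 1,"x": 0,"y": 0,"z": -0.1635,"wx": 0,"wy": 0,"wz": 0},
  {"fingers": 1,"x": 0,"y": 0,"z": -0.1635,"wx": 0,"wy": 0,"wz": 0},
])

```text
time: 24.15
ee_pos: [0.6457, -0.0321, 0.2021]
tcp_rot: [179.8, 0.0, 93.2]
wrist_force: [0.2, 0.2, -1.1]
opening: 0.0855
```

```bash
python3 - <<'E'
from look import *
c,im,d=look("w13")
rw(c,d,.061,.046,(.6455,-.0323))
for th in(90,110,130):sw(c,im,(.644,-.0075),th)
E
```

```text
24.15 [ 0.6457 -0.0321  0.2021] [1.7984e+02 2.0000e-02 9.3200e+01] [ 0.2  0.2 -1.1] 0.0855
822 z 0.0611 fit [ 0.6459 -0.0326] mean [ 0.6459 -0.0327] bbox [ 0.646  -0.0324] size [0.0445 0.0456]
seat [ 243  156   61   66 2338] [ 0.6455 -0.0327  0.011 ] hullfit [ 0.6462 -0.0332] size [0.0649 0.0721]
seat [ 243  156   61   65 1562] [ 0.6454 -0.0302  0.011 ] hullfit [ 0.6459 -0.0347] size [0.0647 0.071 ]
seat [     0      0    560    420 228240] [ 0.6541 -0.0619  0.011 ] hullfit [ 0.6546 -0.0592] size [0.7858 0.5476]
```

Call:
play_rows([
  {"fingers": 1,"x": 0,"y": -0.02,"z": -0.005,"wx": 0,"wy": 0,"wz": 0},
  {"fingers": 1,"x": 0,"y": -0.05,"z": -0.01,"wx": 0,"wy": 0,"wz": 0},
  {"fingers": 1,"x": 0,"y": -0.085,"z": -0.02,"wx": 0,"wy": 0,"wz": 0},
  {"fingers": 1,"x": 0,"y": -0.12,"z": -0.03,"wx": 0,"wy": 0,"wz": 0},
  {"fingers": 1,"x": 0,"y": -0.155,"z": -0.03,"wx": 0,"wy": 0,"wz": 0},
  {"fingers": 1,"x": 0,"y": -0.19,"z": -0.03,"wx": 0,"wy": 0,"wz": 0},
  {"fingers": 1,"x": 0,"y": -0.22,"z": -0.03,"wx": 0,"wy": 0,"wz": 0},
  {"fingers": 1,"x": 0,"y": -0.24,"z": -0.03,"wx": 0,"wy": 0,"wz": 0},
  {"fingers": 1,"x": 0,"y": -0.25,"z": -0.03,"wx": 0,"wy": 0,"wz": 0},
  {"fingers": 1,"x": 0,"y": -0.25,"z": -0.03,"wx": 0,"wy": 0,"wz": 0},
  {"fingers": 1,"x": 0,"y": -0.25,"z": -0.03,"wx": 0,"wy": 0,"wz": 0},
  {"fingers": 1,"x": 0,"y": -0.25,"z": -0.03,"wx": 0,"wy": 0,"wz": 0},
])

```text
time: 25.2
ee_pos: [0.3963, -0.0461, 0.2298]
tcp_rot: [-180.0, -0.0, 93.2]
wrist_force: [0.2, -0.4, -0.6]
opening: 0.0855
```

```bash
python3 - <<'E'
from look import *
for n in("top","scene"):
    c=bot.get_calibration(n);im,d=bot.camera(n);cv2.imwrite(f"pics/{n}9.png",im)
    print(n)
    for h,D,p in((.071,.054,(.65,-.117)),(.061,.046,(.6455,-.0325)),(.051,.038,(.641,.0525)),(.041,.03,(.6362,.137))): rw(c,d,h,D,p)
a=cv2.imread("pics/top9.png")[90:180,150:420];cv2.imwrite("pics/final.png",cv2.resize(a,None,fx=2.9,fy=2.9))
E
```

```text
top
203 z 0.0697 fit [ 0.649  -0.1176] mean [ 0.6493 -0.1176] bbox [ 0.649  -0.1172] size [0.0529 0.0523]
159 z 0.0594 fit [ 0.6447 -0.0327] mean [ 0.6446 -0.0324] bbox [ 0.6448 -0.0332] size [0.0432 0.0447]
121 z 0.0496 fit [0.6407 0.0524] mean [0.6403 0.0524] bbox [0.6398 0.0526] size [0.0354 0.0371]
83 z 0.0395 fit [0.6351 0.1356] mean [0.6355 0.1358] bbox [0.6349 0.1357] size [0.0274 0.0274]
scene
202 z 0.0701 fit [ 0.6511 -0.114 ] mean [ 0.6516 -0.114 ] bbox [ 0.651  -0.1132] size [0.0542 0.0605]
166 z 0.06 fit [ 0.6472 -0.03  ] mean [ 0.647  -0.0298] bbox [ 0.6474 -0.0299] size [0.0437 0.0492]
152 z 0.0504 fit [0.6435 0.0546] mean [0.6434 0.0544] bbox [0.6435 0.0547] size [0.0378 0.0415]
124 z 0.0402 fit [0.6386 0.1387] mean [0.6389 0.1389] bbox [0.6389 0.1384] size [0.0297 0.0319]
```

View pics/final.png

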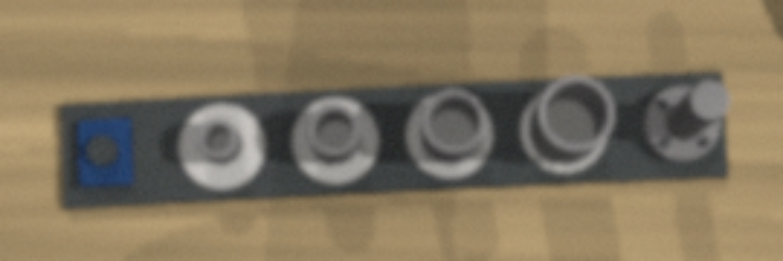

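View pics/scene9.png

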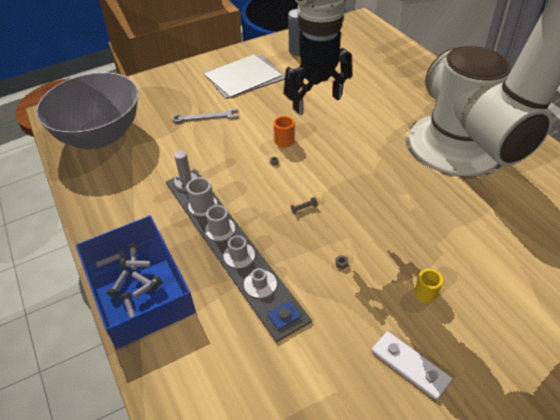

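All four stand in order: 54 by the stub, then 46, 38, and 30 by the clamp. Handing in.

```bash
python3 -c "
from workcell import bot
print(bot.get_obs()['time'],abs(bot.get_obs()['qd']).max(),bot.job_done())"
```

```text
the job is handed in; nothing more can be done
25.3 0.25596462429611316 None
```

The four steel sleeves are standing upright on the seats in size order: 54 next to the stub, then 46, 38, and 30 farthest away. All are released, and the arm was withdrawn before I handed the job in at 25.3 s of the 106 s allowed. I left the yellow and orange look-alikes alone.

- **Centring:** the wrist camera put every sleeve within about 1 mm of its seat centre. The seat fits for 54 and 46 were spoiled by the sleeve standing on them, so for those two I used earlier seat readings and the 85 mm spacing.
- **Upright:** the rim heights in the final top and scene views match standing sleeves, and both pictures show the right order with nothing knocked over.
- **Disagreements:** the final top view put sleeve 30 about 1.5 mm off along the strip, where the wrist camera showed less than 0.5 mm. The scene camera reads about 2–3 mm off from the other two everywhere, including on the bare seats, so I took that as calibration error. The trained networks were several millimetres off, so I worked from rim and disc fits instead.
- **Refused call:** the first move call was rejected because some fields were missing, and nothing moved.

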